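Change over the label-roll stand at the packing desk

ROBOT

A 6-joint arm with a two-finger parallel gripper is mounted at the origin on the work surface. World frame = base frame: x ahead of the robot, y to its left, z up, the work surface at z = 0. Lengths are in mm, angles in rad, forces in N, time in s.
With the tool pointing down it reaches from about 275 to 750 mm from the base axis. Payload 10.2 kg.
Tool frame: the origin (TCP) lies midway between the tips of the shut fingers; the grasp point (between the pads) lies 19 mm behind it; z points along the fingers, y is the line along which they close (so a half turn about z gives the same grasp; the last joint's range is limited). The gripper opens to 85 mm and grips with 20 to 120 N. Pads are 22 mm wide; open, the fingers measure 114 mm over their backs; the gripper's body (76 mm by 85 mm) begins 54 mm behind the grasp point. The pads swing forward as they close: fully open they stand 13 mm farther back than shut.
Start: joints at [0.989, 0.313, 1.498, -0, 1.331, -0.223], TCP at [184.367, 491.569, 231.294] pointing down, gripper open.
Joint ranges: [-2.94, 2.94], [-0.97, 2.17], [0.19, 2.56], [-1.23, 4.37], [0.02, 3.11], [-2.88, 2.88]. Speed limits (rad/s): [2.39, 2.39, 3.01, 3.14, 3.14, 3.14].

INTERFACE

Orientations are given as a unit quaternion [w, x, y, z].
In Python, from rig import ctrl, capture, camera_info gives the robot as it stands.
- The arm moves only by the tool apply_moves, never from a script. Its argument "targets" is a list of rows, each a list of 3 entries, a list of its own where there are three numbers: the finger opening in mm, from 0 to 85.4, then the shift along the world's x, y, z in mm, then the turn, a rotation vector about the world's x, y, z in degrees. In form: [[grip, [dx, dy, dz], [rx, ry, rz]], ...]. A call has 1 to 20 rows; each row is the pose to reach, as a shift and turn from the pose commanded when the call began; what a row does not reach only later rows make up. A row lasts 1/10 s, in which the tool goes at most 50 mm and 8.59 degrees, less where a joint would pass 70% of its speed; a pose out of reach is approached as far as the arm can. A call with a gripper value outside its range is refused whole. The fingers move at their own pace and stop on an object; "squeeze" is the grip in N (left out, the last holds). Time passes only in rows, so rows that repeat a pose let the fingers close. It gives the time, the measured TCP pose, the force, the opening and the grip force at its end, in the units of the state.
- ctrl.sense(): the state, without advancing time (a new reading comes with each control period).
- capture(name): name is "scene" or "top"; returns (picture, depth): 420x560x3 uint8, blue, green, red; 420x560 float32, mm along the optical axis (not along the pixel's ray), 0 where there is no reading.
- camera_info(name): a dict with "vfov" (degrees; the focal length in pixels is half the picture's height over the tangent of half this angle, whatever the lens; pixels are square), "cx", "cy" (the principal point, pixels), "extrinsics" (4x4, takes a point from camera to world coordinates). Camera axes: x right, y down, z forward; pixel columns grow to the right and rows downward; lengths in mm; the calibration is good to about 2 mm. A picture is of the moment at which its call begins. camera_info takes no time and is no camera call.
- ctrl.finish_job(): hands the job in; it is judged then, once.
The state is a dict: "time_s": time; "joints": joint angles; "dq": joint speeds; "tau": joint torques, N m; "eef_pos": TCP position; "ee_rot": TCP orientation; "force": force on the tool from outside, world axes, zero at the start; "wrist_torque": the same for the moment, N m; "grip_width": opening from 0.0 (shut) to 1.0 (fully open); "grip_force": force on a finger pad.
Only numpy, scipy, OpenCV 4.12 (cv2) and the standard library are available. Lean on these libraries where they do the work, as an engineer would, in place of code of your own. Each camera call takes 0.05 s, during which the arm holds its last target. There are 200 camera calls.

TASK

Get the label stand ready for packing: take the pencil pot off its spindle and stand it, still mouth-down, in the middle of the cork coaster, and throw both spent card cores into the waste bin. Mount every fresh label roll on the desk on a spindle of its own, pushed right down flat on the deck; only when all that is done, push the brake lever fully over to its far stop. Leave everything else on the desk alone.

Things in the scene. Friction and masses are not known exactly. Their poses are not given: they have to be found in the camera images.
- stand: label-roll stand, fixed to the desk: grey deck 120 x 345 x 15 mm with three upright steel spindles in a row along its own y and a brake lever beyond the +y end of the row. Origin: centre of the deck's underside, on the desk top; x points away from the robot (within 0.25 rad), y along the row to the robot's left, z up
- spindle1 (a point): point on the axis of spindle 1, at the deck's top surface, 15 mm above the desk (-120 mm along the stand's y). The spindle is a post of 20 mm diameter that rises 58 mm above this point, its last 13 mm tapering to a tip 8 mm wide; spindles are 90 mm apart, the brake lever is 82 mm beyond spindle 3. Axes as the stand's
- spindle2 (a point): point on the axis of spindle 2, at the deck's top surface, 15 mm above the desk (-30 mm along the stand's y). The spindle is a post of 20 mm diameter that rises 58 mm above this point, its last 13 mm tapering to a tip 8 mm wide; spindles are 90 mm apart, the brake lever is 82 mm beyond spindle 3. Axes as the stand's
- spindle3 (a point): point on the axis of spindle 3, at the deck's top surface, 15 mm above the desk (60 mm along the stand's y). The spindle is a post of 20 mm diameter that rises 58 mm above this point, its last 13 mm tapering to a tip 8 mm wide; spindles are 90 mm apart, the brake lever is 82 mm beyond spindle 3. Axes as the stand's
- brake (a joint): brake lever's angle in rad: 0 to 0.2 at the start (leaning toward the robot, brake off), 1.0 at its far stop (leaning away from the robot, brake on). The lever hinges about the stand's y axis at 37 mm above the desk, 142 mm along the stand's y from its origin; it stays where it is left, with light friction (about 1 N at its knob), and stops dead at 1.0
- brake_tip (a point): centre of the black ball knob (26 mm diameter) at the end of the brake lever, 80 mm from its hinge, on a 10 mm steel rod; about 107 mm above the desk and 38 mm on the robot's side of the hinge at joint 0, the same height and 38 mm on the far side at joint 1.0
- pot: empty metal pencil pot turned mouth-down, at first standing over one of the spindles on the stand's deck: plain cylinder, 62 mm outer diameter, 70 mm high, wall 3 mm, closed on top, clear inside to 66 mm, 120 g. Origin: centre of its mouth (the lower end now); z up, toward its closed end
- coaster: round cork coaster fixed to the desk, 100 mm diameter, 5 mm thick. Origin: centre of its underside, at desk height
- bin: open square grey waste bin fixed to the desk, 130 x 130 mm outside, 90 mm high, walls and floor 4 mm. Origin: centre of its underside; x and y along its sides
- roll1: fresh label roll: white paper wound on a brown card core, 58 mm outer diameter, 40 mm high, with a through hole of 26 mm diameter, about 80 g. It stands on a flat end on the desk, axis upright. Origin: centre of its underside; z along its axis (up). Identical to the other rolls; may be absent (then None)
- roll2: fresh label roll: white paper wound on a brown card core, 58 mm outer diameter, 40 mm high, with a through hole of 26 mm diameter, about 80 g. It stands on a flat end on the desk, axis upright. Origin: centre of its underside; z along its axis (up). Identical to the other rolls; may be absent (then None)
- roll3: fresh label roll: white paper wound on a brown card core, 58 mm outer diameter, 40 mm high, with a through hole of 26 mm diameter, about 80 g. It stands on a flat end on the desk, axis upright. Origin: centre of its underside; z along its axis (up). Identical to the other rolls; may be absent (then None)
- core1: spent card core, a brown tube of 32 mm outer and 26 mm inner diameter, 40 mm high, 15 g, at first standing on one of the three spindles. Origin: centre of its lower end; z along its axis (up)
- core2: spent card core, a brown tube of 32 mm outer and 26 mm inner diameter, 40 mm high, 15 g, at first standing on one of the three spindles. Origin: centre of its lower end; z along its axis (up)
- stapler: black stapler, 130 x 36 x 47 mm, lying on the right; a bystander, leave it where it is. Origin: centre of its underside
- notes: pad of sticky notes, 76 x 76 x 22 mm, near the rolls; a bystander, leave it where it is. Origin: centre of its underside
- marker: white marker pen with a black cap, 130 mm long, 14 mm thick, lying on the left; a bystander, leave it where it is. Origin: centre of its underside
- tape_measure: grey tape measure, 70 x 66 x 36 mm, on the right; a bystander, leave it where it is. Origin: centre of its underside
- mug: white mug, 80 mm wide, 95 mm high, beyond the stand; a bystander, leave it where it is. Origin: centre of its underside
- punch: hole punch, 110 x 50 x 59 mm, beyond the stand; a bystander, leave it where it is. Origin: centre of its underside
- plant: small plant in a white pot, 75 mm wide, about 140 mm high, beyond the stand on the left; a bystander, leave it where it is. Origin: centre of its underside
Not all that is in view belongs to the job. Leave any red or yellow look-alike of the roll1 alone.

How it is judged (in metres and radians):
On the way, in this order (a step that is already met when the one before it is completed fails the run):
1. the pot stands on the coaster, both spent cores are in the bin and every roll is fully down on a spindle, with the brake still off (horizontal distance between pot and coaster below 0.03 m and z of pot in the frame of coaster between 0.002 and 0.009 m and angle between each of pot, roll1, roll2, roll3's own z axis and vertical below 0.1 rad and x of core1 in the frame of bin between -0.063 and 0.063 m and y of core1 in the frame of bin between -0.063 and 0.063 m and z of core1 in the frame of bin between 0 and 0.085 m and x of core2 in the frame of bin between -0.063 and 0.063 m and y of core2 in the frame of bin between -0.063 and 0.063 m and z of core2 in the frame of bin between 0 and 0.085 m and ((horizontal distance between roll1 and spindle1 below 0.006 m and z of roll1 in the frame of spindle1 between -0.005 and 0.005 m) or (horizontal distance between roll1 and spindle2 below 0.006 m and z of roll1 in the frame of spindle2 between -0.005 and 0.005 m) or (horizontal distance between roll1 and spindle3 below 0.006 m and z of roll1 in the frame of spindle3 between -0.005 and 0.005 m)) and ((horizontal distance between roll2 and spindle1 below 0.006 m and z of roll2 in the frame of spindle1 between -0.005 and 0.005 m) or (horizontal distance between roll2 and spindle2 below 0.006 m and z of roll2 in the frame of spindle2 between -0.005 and 0.005 m) or (horizontal distance between roll2 and spindle3 below 0.006 m and z of roll2 in the frame of spindle3 between -0.005 and 0.005 m)) and ((horizontal distance between roll3 and spindle1 below 0.006 m and z of roll3 in the frame of spindle1 between -0.005 and 0.005 m) or (horizontal distance between roll3 and spindle2 below 0.006 m and z of roll3 in the frame of spindle2 between -0.005 and 0.005 m) or (horizontal distance between roll3 and spindle3 below 0.006 m and z of roll3 in the frame of spindle3 between -0.005 and 0.005 m)) and value of joint brake below 0.6 rad), for 0.2 s.
2. the brake lever is then pushed fully over (value of joint brake above 0.9 rad), for 0.2 s.
At the end, for the whole second after the job is handed in: pot mouth-down on the coaster, its centre within 30 mm of the coaster's and level; both cores inside the bin below its rim; every roll present on a spindle of its own, within 6 mm of its axis, upright and within 5 mm of the deck; the brake lever beyond 0.9 rad; all at rest (horizontal distance between pot and coaster below 0.03 m and z of pot in the frame of coaster between 0.002 and 0.009 m and angle between each of pot, roll1, roll2, roll3's own z axis and vertical below 0.1 rad and x of core1 in the frame of bin between -0.063 and 0.063 m and y of core1 in the frame of bin between -0.063 and 0.063 m and z of core1 in the frame of bin between 0 and 0.085 m and x of core2 in the frame of bin between -0.063 and 0.063 m and y of core2 in the frame of bin between -0.063 and 0.063 m and z of core2 in the frame of bin between 0 and 0.085 m and ((horizontal distance between roll1 and spindle1 below 0.006 m and z of roll1 in the frame of spindle1 between -0.005 and 0.005 m) or (horizontal distance between roll1 and spindle2 below 0.006 m and z of roll1 in the frame of spindle2 between -0.005 and 0.005 m) or (horizontal distance between roll1 and spindle3 below 0.006 m and z of roll1 in the frame of spindle3 between -0.005 and 0.005 m)) and ((horizontal distance between roll2 and spindle1 below 0.006 m and z of roll2 in the frame of spindle1 between -0.005 and 0.005 m) or (horizontal distance between roll2 and spindle2 below 0.006 m and z of roll2 in the frame of spindle2 between -0.005 and 0.005 m) or (horizontal distance between roll2 and spindle3 below 0.006 m and z of roll2 in the frame of spindle3 between -0.005 and 0.005 m)) and ((horizontal distance between roll3 and spindle1 below 0.006 m and z of roll3 in the frame of spindle1 between -0.005 and 0.005 m) or (horizontal distance between roll3 and spindle2 below 0.006 m and z of roll3 in the frame of spindle2 between -0.005 and 0.005 m) or (horizontal distance between roll3 and spindle3 below 0.006 m and z of roll3 in the frame of spindle3 between -0.005 and 0.005 m)) and linear speed of each of roll1, roll2, roll3, core1, core2, pot below 0.03 m/s and value of joint brake above 0.9 rad); the robot touches nothing.
It fails at once if a bystander was shoved more than 60 mm or tipped over (distance of any of stapler, notes, marker, tape_measure, mug, punch, plant from where it was at the start of the episode above 0.06 m or angle between any of stapler, notes, marker, tape_measure, mug, punch, plant's own z axis and vertical above 0.6 rad).
Of roll1, roll2, roll3 only 2 to 3 are there at a start; the rules pass over those that are not, and their reading is None.
At some moment in a run one of roll1, roll2, roll3 may be knocked a few centimetres aside while the robot is not near it.
It also fails if it takes over 208 s, if anything falls off the work surface, if the arm or the gripper's body presses on something with over 40 N, if the wrist force passes 120 N, or if a joint passes its speed limit or range.

## Working session

There is one attempt and no reset: what is moved stays moved. The work goes in short steps, Python scripts to look and compute and a tool call to move; the robot and the scene stay as the last step left them, time stands still between calls to the robot, and variables do not carry over. Pictures are saved under pics/ and viewed, at most 14 in all, crops included, and the job is handed in when it is done.

Besides the shell and the picture viewer there is one more tool, called after "Emit:" as name(argument=value, ...) on one line, values as JSON. apply_moves: Moves the arm, as the interface text tells. Its arguments: {"type":"object","properties":{"targets":{"type":"array","items":{"type":"array"}},"squeeze":{"type":"number"}},"required":["targets"]}

```bash
mkdir -p pics; ls; cat > h.py <<'E'
import numpy as np, cv2
from rig import ctrl, capture, camera_info
def cam(n):
    c=camera_info(n); f=210/np.tan(np.radians(c["vfov"])/2); return f,c["cx"],c["cy"],np.array(c["extrinsics"])
def cloud(n,d):
    f,cx,cy,T=cam(n); v,u=np.mgrid[:420,:560]
    P=np.stack([(u-cx)*d/f,(v-cy)*d/f,d],-1)
    return P@T[:3,:3].T+T[:3,3]
def ray(n,u,v,z):
    f,cx,cy,T=cam(n); r=T[:3,:3]@np.array([(u-cx)/f,(v-cy)/f,1]); o=T[:3,3]
    return o+r*(z-o[2])/r[2]
E
python3 - <<'E'
from h import *
for n in("scene","top"):
    p,d=capture(n); cv2.imwrite(f"pics/{n}0.png",p); np.savez(f"{n}0.npz",p=p,d=d)
    print(n,camera_info(n))
print(ctrl.sense())
E
```

```text
pics
scene {'vfov': 44.044983525114404, 'cx': 280.49559557989255, 'cy': 210.1534875598802, 'extrinsics': array([[-8.92104214e-01,  3.02700904e-01, -3.35443340e-01,
         9.86544429e+02],
       [ 4.51799871e-01,  5.89091280e-01, -6.69961447e-01,
         8.68880233e+02],
       [-5.19118906e-03, -7.49228687e-01, -6.62291043e-01,
         1.00119908e+03],
       [ 0.00000000e+00,  0.00000000e+00,  0.00000000e+00,
         1.00000000e+00]])}
top {'vfov': 44.033630057506606, 'cx': 284.21339593534776, 'cy': 211.9207380018942, 'extrinsics': array([[-2.38645465e-02, -9.80892139e-01,  1.93083132e-01,
         2.59019767e+02],
       [-9.99679707e-01,  2.50418849e-02,  3.65896849e-03,
        -2.25810645e+01],
       [-8.42421899e-03, -1.92933969e-01, -9.81175579e-01,
         1.51841055e+03],
       [ 0.00000000e+00,  0.00000000e+00,  0.00000000e+00,
         1.00000000e+00]])}
{'time_s': 0.1, 'joints': array([ 9.88644059e-01,  3.13402600e-01,  1.49834899e+00,  1.93843807e-05,
        1.33097869e+00, -2.23363943e-01]), 'dq': array([-7.39454643e-05,  6.26647593e-05, -2.45618096e-03, -8.96801768e-04,
       -1.33584220e-03, -1.08870674e-03]), 'tau': array([ 3.30143630e-03, -4.12896824e+01, -2.60138172e+01, -9.15128862e-05,
        3.05253001e-03,  6.67198819e-06]), 'eef_pos': array([184.21426454, 491.38639807, 230.79248235]), 'ee_rot': array([-2.31610287e-04,  1.78435732e-01,  9.83951404e-01, -5.19608019e-04]), 'force': array([0.2620813 , 0.48186904, 0.62640412]), 'wrist_torque': array([-0.00765693,  0.00826249,  0.04757458]), 'grip_force': 0.0, 'grip_width': 0.9990606426769141}
```

View pics/scene0.png

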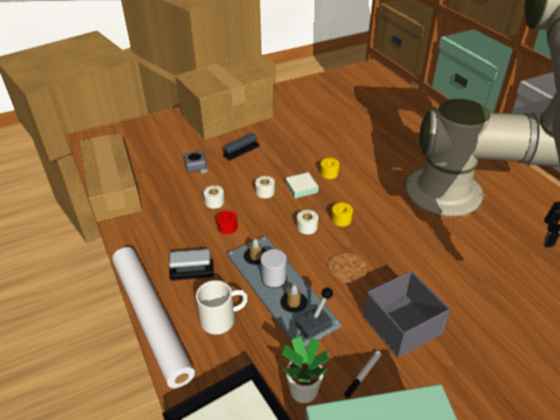

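View pics/top0.png

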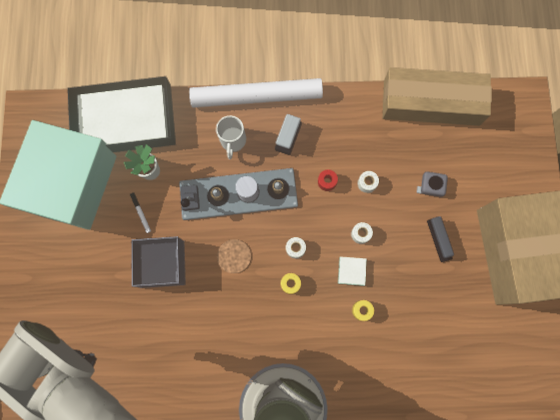

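The scene view shows white rolls at (214,197), (265,187) and (307,222). Look-alikes are the red roll at (227,222) and the yellow ones at (330,168) and (343,214). Cores stand on the outer spindles at (255,250) and (294,297), and the pot is at (273,267). In the top view the white rolls are at (369,181), (362,233) and (296,247). The coaster is at (235,256), the bin at (157,262) and the knob at about (186,203).

```bash
cat >> h.py <<'E'
def blobs(n,p,d,zlo,zhi,lo=(0,0,0),hi=(255,255,255),amin=12,box=(250,720,-420,360)):
    """connected components of points whose depth height lies in zlo..zhi"""
    P=cloud(n,d); x,y,z=P[...,0],P[...,1],P[...,2]
    m=(d>0)&(z>zlo)&(z<zhi)&(x>box[0])&(x<box[1])&(y>box[2])&(y<box[3])
    m&=cv2.inRange(p,np.array(lo),np.array(hi))>0
    k,l,s,c=cv2.connectedComponentsWithStats(m.astype(np.uint8),connectivity=4)
    out=[]
    for i in range(1,k):
        if s[i,4]<amin: continue
        q=P[l==i]; out.append((c[i].round(1),s[i,4],q.mean(0).round(1),((q.max(0)+q.min(0))/2).round(1),np.ptp(q,0).round(0)))
    return out
E
python3 - <<'E'
from h import *
D={n:np.load(n+"0.npz") for n in("scene","top")}
for n in D:
    p,d=D[n]["p"],D[n]["d"]
    for t,a in(("rolltops",(34,46,(140,140,140))),("pot",(80,92)),("core/post 45-75",(47,78)),("knob",(98,125)),("deck",(11,19)),("binrim",(84,97)),("coaster",(2.5,8,(20,40,90),(110,150,220)))):
        print(n,t)
        for b in blobs(n,p,d,*a,amin=8): print("  ",*b)
p=np.hstack([cv2.resize(D["scene"]["p"][225:345,220:350],None,fx=3,fy=3,interpolation=2),cv2.resize(D["top"]["p"][165:225,170:305],None,fx=3,fy=3,interpolation=2).repeat(2,0)[:360,:400]])
cv2.imwrite("pics/crop0.png",p)
E
```

```text
scene rolltops
   [264.7 183.2] 147 [ 486.3 -233.8   39.3] [ 485.  -238.    39.2] [55. 64. 10.]
   [213.2 193. ] 160 [ 639.3 -261.4   39.1] [ 637.9 -265.4   39.5] [56. 64. 11.]
   [307.3 218. ] 191 [448.4 -41.5  39.3] [446.4 -44.3  39.9] [56. 58. 11.]
   [274.4 279. ] 68 [627.3 115.4  40.1] [623.5 111.4  40. ] [46. 22. 12.]
scene pot
   [273.1 259.3] 396 [618.7  92.6  84.4] [617.8  91.2  84.6] [61. 61.  9.]
   [395.8 290. ] 386 [413.4 305.7  86.3] [412.4 318.   86. ] [134.  83.  12.]
   [321.5 303.7] 21 [582.9 262.1  84.7] [582.6 261.8  85.5] [ 9.  8. 10.]
scene core/post 45-75
   [255.  245.4] 108 [627.8   5.8  57.9] [625.3   2.8  60.3] [32. 32. 26.]
   [273.6 271.7] 220 [627.  111.6  62.9] [618.8 102.5  62.7] [61. 42. 31.]
   [405.5 289.9] 537 [379.3 301.3  62.8] [405.5 318.8  62.5] [119.  82.  31.]
   [293.5 292. ] 134 [611.7 185.   57.7] [610.2 181.6  60.9] [32. 31. 28.]
   [245.2 295.7] 16 [717.  145.4  60. ] [716.6 143.7  60.7] [ 6. 11. 18.]
   [376.  311.8] 221 [476.4 322.3  62.7] [476.6 321.3  62.6] [ 7. 77. 31.]
   [314.9 314.6] 107 [598.8 262.6  55.6] [598.1 262.5  61.7] [2
[... 10831 characters left out ...]
0.7   4.3] [9. 6. 3.]
   [413.2 284.1] 9 [ 335.2 -384.1    4.5] [ 334.1 -384.5    5.3] [ 8. 16.  5.]
   [330.5 290. ] 8 [ 324.2 -145.     3.5] [ 324.2 -145.     3.8] [6. 9. 2.]
   [277.  292.5] 8 [320.8   9.5   4. ] [320.8   9.5   4.2] [ 3. 12.  3.]
   [372.2 299. ] 9 [ 295.7 -263.6    4.3] [ 295.7 -262.9    4.3] [11.  6.  2.]
   [276.2 303.3] 10 [290.1  12.5   4.2] [289.6  11.6   4.3] [14.  9.  4.]
   [269.6 305.8] 8 [283.7  31.5   4.8] [284.3  31.9   4.9] [9. 9. 5.]
   [384.2 306.1] 9 [ 274.8 -296.7    4.6] [ 276.4 -298.8    5.2] [ 9. 12.  5.]
   [209.6 310.2] 9 [275.2 203.9   4.7] [275.7 203.9   5.2] [11.  9.  5.]
   [335.5 314.8] 8 [ 253.8 -156.3    4.7] [ 253.2 -156.2    4.7] [6. 9. 4.]
```

View pics/crop0.png

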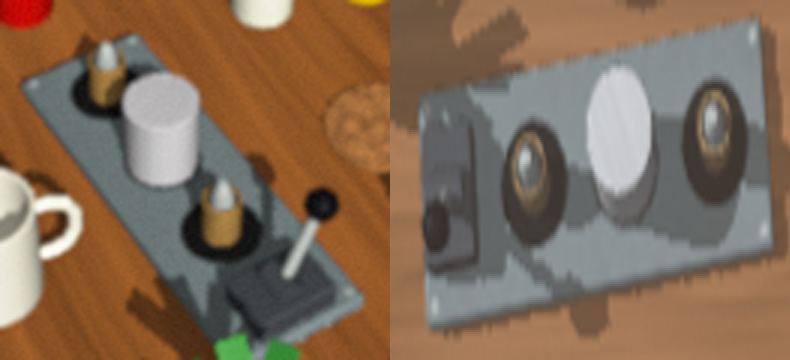

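The crop confirms brown cores with steel tips on the outer spindles, the pot on the middle one, and the knob on the robot's side. Candidates are three white rolls (all wanted), one red and two yellow (left alone). Top-view positions:

| Thing | Position (mm) |
|---|---|
| spindle 1 | (628, -1) |
| spindle 2 | (619, 88.5) |
| spindle 3 | (611, 179) |
| stand yaw | about 5.3° |

The spindle spacing comes out at 181 against 180, which agrees. The pot goes first.

Emit:
apply_moves(targets=[[85,[435,-403,-50],[0,0,-64]],[85,[435,-403,-50],[0,0,-64]],[85,[435,-403,-50],[0,0,-64]],[85,[435,-403,-50],[0,0,-64]],[85,[435,-403,-50],[0,0,-64]],[85,[435,-403,-50],[0,0,-64]],[85,[435,-403,-50],[0,0,-64]],[85,[435,-403,-50],[0,0,-64]],[85,[435,-403,-50],[0,0,-64]],[85,[435,-403,-50],[0,0,-64]],[85,[435,-403,-50],[0,0,-64]],[85,[435,-403,-50],[0,0,-64]],[85,[435,-403,-50],[0,0,-64]],[85,[435,-403,-50],[0,0,-64]],[85,[435,-403,-50],[0,0,-64]],[85,[435,-403,-50],[0,0,-64]],[85,[435,-403,-50],[0,0,-64]],[85,[435,-403,-50],[0,0,-64]]], squeeze=25)

```text
time_s: 1.9
eef_pos: [619.1, 89.1, 181.6]
ee_rot: [0.0, 0.672, 0.74, 0.0]
force: [0.3, -0.4, -0.3]
grip_width: 0.997
grip_force: 0.0
```

Emit:
apply_moves(targets=[[85,[0,0,-50],[0,0,0]],[85,[0,0,-90],[0,0,0]],[85,[0,0,-115],[0,0,0]],[85,[0,0,-130],[0,0,0]],[85,[0,0,-135],[0,0,0]],[50,[0,0,-135],[0,0,0]],[50,[0,0,-135],[0,0,0]],[50,[0,0,-135],[0,0,0]],[50,[0,0,-135],[0,0,0]],[50,[0,0,-135],[0,0,0]],[50,[0,0,-135],[0,0,0]]])

```text
time_s: 3.0
eef_pos: [620.2, 88.6, 47.9]
ee_rot: [0.001, 0.673, 0.74, 0.001]
force: [0.5, -0.0, 6.4]
grip_width: 0.717
grip_force: 28.0
```

Emit:
apply_moves(targets=[[50,[0,0,25],[0,0,0]],[50,[0,0,60],[0,0,0]],[50,[0,0,85],[0,0,0]],[50,[0,0,90],[0,0,0]],[50,[-30,7,90],[0,0,0]],[50,[-75,17,90],[0,0,0]],[50,[-120,27,90],[0,0,0]],[50,[-160,36,90],[0,0,0]],[50,[-185,41,80],[0,0,0]],[50,[-190,42,60],[0,0,0]],[50,[-190,42,35],[0,0,0]],[50,[-190,42,10],[0,0,0]],[50,[-190,42,0],[0,0,0]],[50,[-190,42,-5],[0,0,0]],[50,[-190,42,-9],[0,0,0]],[50,[-190,42,-9],[0,0,0]]])

```text
time_s: 4.6
eef_pos: [429.9, 130.6, 37.9]
ee_rot: [0.0, 0.673, 0.74, 0.0]
force: [-0.7, -0.2, -0.2]
grip_width: 0.719
grip_force: 27.9
```

```bash
python3 - <<'E'
from h import *
p,d=capture("scene"); cv2.imwrite("pics/s1.png",p[150:350,250:450])
s=ctrl.sense(); print(s["eef_pos"],s["force"],s["grip_width"],s["grip_force"])
E
```

```text
[429.9071754  130.58574379  37.92232093] [-0.22247447 -0.07360454 -1.28770972] 0.7192425846453503 27.871002070605755
```

View pics/s1.png

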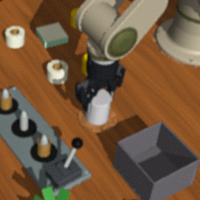

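The picture shows the pot held over the coaster at about (97,110) in the crop. I'll lower it the last bit, release and rise.

Emit:
apply_moves(targets=[[50,[0,0,-2],[0,0,0]],[50,[0,0,-2],[0,0,0]],[85,[0,0,-2],[0,0,0]],[85,[0,0,-2],[0,0,0]],[85,[0,0,-2],[0,0,0]],[85,[0,0,-2],[0,0,0]],[85,[0,0,40],[0,0,0]],[85,[0,0,90],[0,0,0]],[85,[0,0,130],[0,0,0]],[85,[45,-30,140],[0,0,0]],[85,[90,-60,140],[0,0,0]],[85,[130,-87,140],[0,0,0]],[85,[165,-110,140],[0,0,0]],[85,[198,-132,140],[0,0,0]],[85,[198,-132,140],[0,0,0]]])

```text
time_s: 6.15
eef_pos: [629.6, -4.5, 175.6]
ee_rot: [-0.0, 0.674, 0.739, -0.0]
force: [0.5, 0.8, -0.4]
grip_width: 0.997
grip_force: 0.0
```

```bash
cat >> h.py <<'E'
def look():
    for n in("scene","top"):
        p,d=capture(n); print(n)
        for t,a in(("roll",(34,46,(140,140,140))),("pot 73-80",(71,79)),("mid",(48,70)),("deckroll",(51,60,(140,140,140)))):
            for b in blobs(n,p,d,*a,amin=15,box=(380,680,-320,230)): print(" ",t,*b)
    s=ctrl.sense(); print(s["time_s"],s["eef_pos"],s["force"],s["grip_width"])
E
python3 -c "from h import *; look()"
```

```text
scene
  roll [260.1 186.3] 30 [ 504.6 -226.8   39. ] [ 505.1 -229.4   39.7] [16. 26. 10.]
  roll [206.  193.7] 31 [ 659.4 -267.1   39.8] [ 657.8 -267.5   38.9] [15. 38.  8.]
  roll [307.4 218. ] 184 [448.2 -41.6  39.3] [447.1 -44.5  39.4] [57. 62. 10.]
  roll [349.2 264.6] 59 [440.  158.3  40.1] [436.3 153.1  39.9] [46. 23. 12.]
  roll [273.8 273.4] 17 [620.4  98.6  40.2] [619.8  98.3  40.1] [11.  5. 10.]
  pot 73-80 [348.2 248. ] 351 [431.3 134.9  74.4] [430.  134.3  75. ] [62. 63.  8.]
  mid [254.8 245.8] 92 [628.4   6.   56.8] [626.4   3.7  59. ] [31. 34. 22.]
  mid [346.8 258.5] 146 [444.9 152.   58.9] [436.9 143.   58.9] [52. 46. 21.]
  mid [273.5 267.3] 53 [619.7  95.8  59.2] [617.7  93.3  58.8] [19. 17. 21.]
  mid [293.6 292.4] 118 [611.7 185.4  56.6] [610.  180.8  58.9] [31. 32. 22.]
  deckroll [349.  260.4] 39 [441.2 156.9  55. ] [437.5 153.5  55.8] [44. 23.  8.]
top
  roll [369.2 179.1] 134 [ 641.7 -268.6   40. ] [ 640.1 -266.5   39.9] [56. 51. 12.]
  roll [362.3 231.8] 222 [ 485.9 -240.2   40.4] [ 485.7 -240.4   40.1] [53. 55. 12.]
  roll [295.5 246.4] 222 [448.6 -46.9  39.7] [448.7 -47.   39.8] [56. 55. 11.]
  mid [216.  192.3] 74 [609.  178.4  58.9] [611.  178.7  59. ] [30. 30. 22.]
6.25 [627.17227898  -1.62326563 176.39825269] [-0.57024541  0.89409487 -0.3658194 ] 0.9923192202229463
```

The pot is on the coaster, within 1–4 mm of its centre with its top at 75. Next is core 1.

Emit:
apply_moves(targets=[[70,[0,0,-50],[0,0,0]],[70,[0,0,-100],[0,0,0]],[70,[0,0,-135],[0,0,0]],[70,[0,0,-148],[0,0,0]],[25,[0,0,-150],[0,0,0]],[25,[0,0,-150],[0,0,0]],[25,[0,0,-150],[0,0,0]],[25,[0,0,-150],[0,0,0]],[25,[0,0,-150],[0,0,0]],[25,[0,0,-150],[0,0,0]],[25,[0,0,-150],[0,0,0]],[25,[0,0,-150],[0,0,0]]], squeeze=20)

```text
time_s: 7.45
eef_pos: [628.5, -1.5, 29.7]
ee_rot: [0.002, 0.673, 0.74, 0.001]
force: [-1.6, 2.1, 8.2]
grip_width: 0.365
grip_force: 20.0
```

Emit:
apply_moves(targets=[[25,[0,0,30],[0,0,0]],[25,[0,0,75],[0,0,0]],[25,[0,0,115],[0,0,0]],[25,[0,0,130],[0,0,0]],[25,[-25,39,130],[0,0,0]],[25,[-51,80,130],[0,0,0]],[25,[-77,120,130],[0,0,0]],[25,[-103,161,130],[0,0,0]],[25,[-129,202,130],[0,0,0]],[25,[-155,242,130],[0,0,0]],[25,[-181,283,130],[0,0,0]],[25,[-205,320,130],[0,0,0]],[25,[-215,336,125],[0,0,0]],[25,[-215,336,90],[0,0,0]],[25,[-215,336,55],[0,0,0]],[25,[-215,336,45],[0,0,0]],[50,[-215,336,45],[0,0,0]],[50,[-215,336,45],[0,0,0]],[50,[-215,336,45],[0,0,0]],[50,[-215,336,45],[0,0,0]]])

```text
time_s: 9.45
eef_pos: [413.0, 334.8, 73.5]
ee_rot: [0.0, 0.673, 0.74, 0.001]
force: [-0.5, -0.1, 0.0]
grip_width: 0.585
grip_force: 0.0
```

```bash
python3 - <<'E'
from h import *
p,d=capture("scene"); cv2.imwrite("pics/s2.png",p[200:400,220:460])
E
```

```text
(no output)
```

View pics/s2.png

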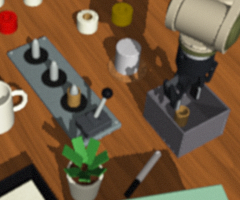

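The core is inside the bin at about (182,115) in the crop. Now core 2 on spindle 3.

Emit:
apply_moves(targets=[[50,[0,0,50],[0,0,0]],[50,[0,0,95],[0,0,0]],[70,[20,-16,110],[0,0,0]],[70,[58,-46,110],[0,0,0]],[70,[97,-76,110],[0,0,0]],[70,[135,-106,110],[0,0,0]],[70,[172,-136,110],[0,0,0]],[70,[198,-156,110],[0,0,0]],[70,[198,-156,105],[0,0,0]],[70,[198,-156,60],[0,0,0]],[70,[198,-156,15],[0,0,0]],[70,[198,-156,-25],[0,0,0]],[70,[198,-156,-45],[0,0,0]],[25,[198,-156,-46],[0,0,0]],[25,[198,-156,-46],[0,0,0]],[25,[198,-156,-46],[0,0,0]],[25,[198,-156,-46],[0,0,0]],[25,[198,-156,-46],[0,0,0]],[25,[198,-156,-46],[0,0,0]],[25,[198,-156,-46],[0,0,0]]])

```text
time_s: 11.5
eef_pos: [611.3, 178.8, 28.2]
ee_rot: [0.001, 0.673, 0.74, 0.001]
force: [-0.5, 0.6, 8.4]
grip_width: 0.379
grip_force: 20.4
```

Emit:
apply_moves(targets=[[25,[0,0,30],[0,0,0]],[25,[0,0,75],[0,0,0]],[25,[0,0,115],[0,0,0]],[25,[0,0,130],[0,0,0]],[25,[-30,25,130],[0,0,0]],[25,[-67,57,130],[0,0,0]],[25,[-105,89,130],[0,0,0]],[25,[-142,120,130],[0,0,0]],[25,[-180,153,130],[0,0,0]],[25,[-198,168,130],[0,0,0]],[25,[-198,168,120],[0,0,0]],[25,[-198,168,90],[0,0,0]],[25,[-198,168,70],[0,0,0]],[25,[-198,168,70],[0,0,0]],[50,[-198,168,70],[0,0,0]],[50,[-198,168,70],[0,0,0]],[50,[-198,168,70],[0,0,0]],[50,[-198,168,90],[0,0,0]],[60,[-198,168,130],[0,0,0]],[85,[-198,168,160],[0,0,0]]])

```text
time_s: 13.5
eef_pos: [412.7, 346.7, 188.9]
ee_rot: [0.0, 0.673, 0.74, 0.001]
force: [0.7, 0.6, -0.2]
grip_width: 0.851
grip_force: 0.0
```

```bash
cat > l.py <<'E'
from h import *
import sys
look()
p,d=capture("top"); q=capture("scene")[0]
cv2.imwrite("pics/"+sys.argv[1],np.hstack([p[150:300,120:400],q[150:300,180:460]]))
E
python3 l.py c3.png
```

```text
scene
  roll [252.2 190.8] 162 [ 534.2 -218.5   39. ] [ 533.3 -221.8   40.1] [55. 63. 12.]
  roll [213.2 192.9] 166 [ 639.1 -261.5   39.1] [ 638.1 -266.2   39.6] [57. 67. 11.]
  roll [307.4 217.9] 189 [447.8 -41.8  39.1] [447.2 -44.8  39.7] [57. 60. 11.]
  roll [255.3 251.3] 19 [629.    8.5  39.2] [627.7   8.   39.9] [13.  9. 12.]
  roll [348.  264.7] 53 [442.5 156.9  39.8] [438.8 153.8  40. ] [41. 25. 12.]
  roll [274.  273.5] 16 [619.9  98.5  39.5] [619.6  97.7  40. ] [11.  7. 12.]
  roll [294.2 297.6] 20 [611.  187.8  40. ] [609.9 187.7  39.9] [14.  7. 11.]
  pot 73-80 [348.1 247.7] 348 [431.1 134.2  74.4] [430.7 134.2  75. ] [64. 62.  8.]
  mid [255.1 245.2] 50 [627.9   6.6  59. ] [626.8   5.5  58.9] [17. 17. 22.]
  mid [347.2 258.3] 145 [444.1 152.5  59.5] [435.  143.5  59. ] [54. 47. 22.]
  mid [273.5 267.2] 54 [619.6  96.   59.9] [618.7  92.3  59.4] [18. 19. 21.]
  mid [293.6 291.5] 61 [611.6 185.1  59.7] [610.  182.7  59.1] [18. 17. 22.]
  deckroll [255.4 246.7] 15 [628.1   8.7  55.7] [627.5   8.1  55.5] [13.  8.  9.]
  deckroll [347.4 260.8] 40 [445.5 156.5  55.3] [443.  154
[... 158 characters left out ...]
.4 187.5  55.7] [13.  8.  7.]
top
  roll [368.8 179.9] 210 [ 639.2 -267.2   40.4] [ 639.4 -267.    39.8] [56. 57. 12.]
  roll [355.9 215.1] 214 [ 535.1 -224.3   40.5] [ 534.8 -224.    40. ] [56. 55. 12.]
  roll [295.6 246.6] 215 [448.  -47.2  40. ] [448.5 -47.   40.1] [56. 55. 11.]
  pot 73-80 [232.4 252.7] 294 [430.7 130.3  74.9] [431.5 130.1  75. ] [60. 59.  8.]
  mid [278.  186.1] 24 [622.3  -0.9  60.9] [622.9  -1.1  58.5] [10. 17. 18.]
  mid [248.  189.2] 22 [615.   85.8  61.9] [616.6  87.7  59.1] [14. 15. 21.]
  mid [216.3 192.1] 31 [608.7 177.2  62.7] [608.9 178.4  60.5] [18. 18. 19.]
13.6 [414.06217465 347.45674052 191.12337347] [ 0.5722274  -0.21940599  0.16615143] 0.9918872126758644
```

View pics/c3.png

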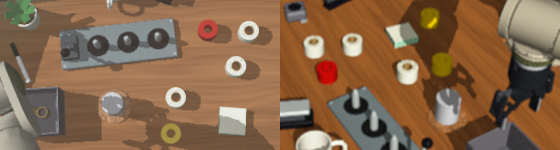

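The view shows all three spindles bare, a core visible in the bin, and roll B knocked to about (535,-224). Roll A is still at (448,-47), so I take that one first.

Emit:
apply_moves(targets=[[85,[4,-45,0],[0,0,0]],[85,[8,-94,0],[0,0,0]],[85,[13,-143,0],[0,0,0]],[85,[17,-192,0],[0,0,0]],[85,[21,-241,0],[0,0,0]],[85,[26,-290,0],[0,0,0]],[85,[30,-339,0],[0,0,0]],[85,[34,-380,0],[0,0,0]],[85,[35,-394,-20],[0,0,0]],[85,[35,-394,-65],[0,0,0]],[85,[35,-394,-110],[0,0,0]],[85,[35,-394,-150],[0,0,0]],[85,[35,-394,-175],[0,0,0]],[85,[35,-394,-180],[0,0,0]],[45,[35,-394,-180],[0,0,0]],[45,[35,-394,-180],[0,0,0]],[45,[35,-394,-180],[0,0,0]],[45,[35,-394,-180],[0,0,0]],[45,[35,-394,-180],[0,0,0]],[45,[35,-394,-180],[0,0,0]]], squeeze=25)

```text
time_s: 15.7
eef_pos: [448.1, -47.6, 7.5]
ee_rot: [0.001, 0.673, 0.74, 0.0]
force: [-0.6, 0.0, 8.0]
grip_width: 0.67
grip_force: 27.5
```

Emit:
apply_moves(targets=[[45,[0,0,30],[0,0,0]],[45,[0,0,75],[0,0,0]],[45,[0,0,110],[0,0,0]],[45,[25,35,115],[0,0,0]],[45,[54,74,115],[0,0,0]],[45,[82,114,115],[0,0,0]],[45,[110,153,115],[0,0,0]],[45,[138,192,115],[0,0,0]],[45,[158,220,115],[0,0,0]],[45,[163,227,115],[0,0,0]],[45,[163,227,105],[0,0,0]],[45,[163,227,90],[0,0,0]],[45,[163,227,80],[0,0,0]],[45,[163,227,70],[0,0,0]],[45,[163,227,65],[0,0,0]],[45,[163,227,60],[0,0,0]],[45,[163,227,60],[0,0,0]]])

```text
time_s: 17.4
eef_pos: [610.2, 179.4, 65.8]
ee_rot: [-0.0, 0.673, 0.74, -0.0]
force: [-0.4, 0.2, -1.3]
grip_width: 0.672
grip_force: 27.9
```

```bash
python3 - <<'E'
from h import *
p,d=capture("scene"); cv2.imwrite("pics/s4.png",cv2.resize(p[200:350,220:370],None,fx=3,fy=3))
E
```

```text
(no output)
```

View pics/s4.png

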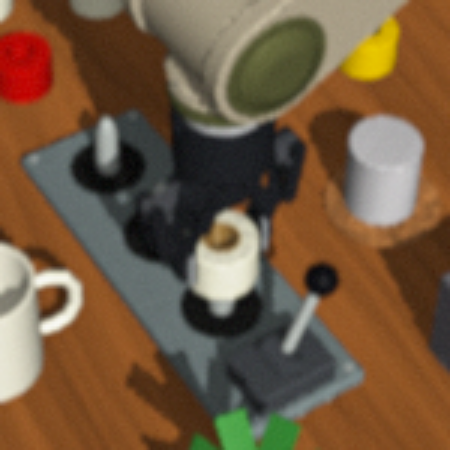

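The roll hangs on spindle 3 with the post inside its hole, at (225,250) in the crop, and no contact force. I lower it, release and rise.

Emit:
apply_moves(targets=[[45,[0,0,-12],[0,0,0]],[45,[0,0,-24],[0,0,0]],[45,[0,0,-34],[0,0,0]],[45,[0,0,-40],[0,0,0]],[45,[0,0,-43],[0,0,0]],[45,[0,0,-43],[0,0,0]],[85,[0,0,-43],[0,0,0]],[85,[0,0,-43],[0,0,0]],[85,[0,0,-43],[0,0,0]],[85,[0,0,-43],[0,0,0]],[85,[0,0,0],[0,0,0]],[85,[0,0,50],[0,0,0]],[85,[0,0,100],[0,0,0]],[85,[-15,-45,110],[0,0,0]],[85,[-30,-92,110],[0,0,0]],[85,[-30,-92,110],[0,0,0]]])

```text
time_s: 19.05
eef_pos: [579.5, 83.4, 177.0]
ee_rot: [0.0, 0.674, 0.738, -0.0]
force: [-0.0, 0.6, 0.0]
grip_width: 0.994
grip_force: 0.0
```

```bash
python3 -c "from h import *; look()" | grep -v mid
```

```text
scene
  roll [213.3 193. ] 160 [ 639.2 -261.    39.3] [ 637.8 -265.    39.6] [58. 64. 10.]
  roll [255.8 251. ] 21 [627.7   8.7  39.9] [627.4   7.3  40.4] [14. 10. 11.]
  roll [348.7 264.5] 60 [441.  157.4  40.2] [435.8 152.9  40. ] [46. 26. 11.]
  roll [294.  303.6] 67 [619.7 202.8  39.6] [615.8 197.5  40. ] [46. 26. 12.]
  pot 73-80 [348.2 247.8] 352 [431.2 134.4  74.5] [431.1 134.6  74.9] [64. 63.  8.]
  deckroll [349.6 260.6] 40 [440.5 158.5  55.1] [438.3 154.8  55.4] [41. 21.  8.]
  deckroll [293.1 293. ] 250 [612.7 184.9  54.6] [611.4 182.1  55.3] [56. 58.  9.]
top
  roll [368.6 179.8] 206 [ 639.4 -266.8   40.7] [ 638.7 -266.5   40.1] [55. 56. 12.]
  roll [355.8 216. ] 140 [ 532.6 -223.8   40.3] [ 534.  -224.4   40.1] [51. 53. 12.]
  deckroll [220.4 185.9] 27 [628.7 166.4  54.8] [628.3 166.1  55.2] [14. 21.  8.]
19.15 [580.41702865  86.98046188 176.64541588] [-0.06964316  0.85870841  0.14592846] 0.9991833550092204
```

Roll A is seated on spindle 3, with its top at 55. Roll B next.

Emit:
apply_moves(targets=[[85,[-7,-45,0],[0,0,0]],[85,[-14,-94,0],[0,0,0]],[85,[-21,-143,0],[0,0,0]],[85,[-28,-192,0],[0,0,0]],[85,[-35,-241,0],[0,0,0]],[85,[-43,-290,0],[0,0,0]],[85,[-46,-311,0],[0,0,0]],[85,[-46,-311,-20],[0,0,0]],[85,[-46,-311,-65],[0,0,0]],[85,[-46,-311,-110],[0,0,0]],[85,[-46,-311,-145],[0,0,0]],[85,[-46,-311,-163],[0,0,0]],[85,[-46,-311,-167],[0,0,0]],[45,[-46,-311,-167],[0,0,0]],[45,[-46,-311,-167],[0,0,0]],[45,[-46,-311,-167],[0,0,0]],[45,[-46,-311,-167],[0,0,0]],[45,[-46,-311,-167],[0,0,0]],[45,[-46,-311,-167],[0,0,0]]])

```text
time_s: 21.05
eef_pos: [535.4, -223.7, 10.8]
ee_rot: [0.001, 0.673, 0.74, 0.0]
force: [1.4, 1.8, 6.5]
grip_width: 0.678
grip_force: 27.4
```

Emit:
apply_moves(targets=[[45,[0,0,30],[0,0,0]],[45,[0,0,75],[0,0,0]],[45,[0,0,110],[0,0,0]],[45,[10,38,115],[0,0,0]],[45,[22,84,115],[0,0,0]],[45,[34,130,115],[0,0,0]],[45,[47,176,115],[0,0,0]],[45,[60,222,115],[0,0,0]],[45,[72,268,115],[0,0,0]],[45,[82,305,115],[0,0,0]],[45,[84,312,115],[0,0,0]],[45,[84,312,105],[0,0,0]],[45,[84,312,90],[0,0,0]],[45,[84,312,80],[0,0,0]],[45,[84,312,70],[0,0,0]],[45,[84,312,65],[0,0,0]],[45,[84,312,60],[0,0,0]],[45,[84,312,60],[0,0,0]]])

```text
time_s: 22.85
eef_pos: [618.2, 88.4, 68.8]
ee_rot: [-0.0, 0.673, 0.74, -0.0]
force: [-0.3, 0.4, -0.8]
grip_width: 0.681
grip_force: 27.4
```

Emit:
apply_moves(targets=[[45,[0,0,-12],[0,0,0]],[45,[0,0,-24],[0,0,0]],[45,[0,0,-34],[0,0,0]],[45,[0,0,-40],[0,0,0]],[45,[0,0,-43],[0,0,0]],[45,[0,0,-43],[0,0,0]],[85,[0,0,-43],[0,0,0]],[85,[0,0,-43],[0,0,0]],[85,[0,0,-43],[0,0,0]],[85,[0,0,-43],[0,0,0]],[85,[0,0,0],[0,0,0]],[85,[0,0,50],[0,0,0]],[85,[0,0,100],[0,0,0]],[85,[0,-45,110],[0,0,0]],[85,[0,-92,110],[0,0,0]],[85,[0,-140,110],[0,0,0]],[85,[0,-140,110],[0,0,0]]])

```text
time_s: 24.55
eef_pos: [618.2, -56.8, 179.2]
ee_rot: [0.0, 0.675, 0.738, -0.0]
force: [-0.3, 0.2, 0.7]
grip_width: 0.999
grip_force: 0.0
```

```bash
python3 -c "from h import *; look()" | grep -v mid
```

```text
scene
  roll [220.6 191.4] 29 [ 617.2 -258.7   38.7] [ 617.6 -260.9   38.9] [13. 38.  9.]
  roll [209.7 195.2] 83 [ 652.1 -256.6   39.1] [ 650.2 -262.2   39.6] [32. 54. 11.]
  roll [255.5 251.2] 17 [628.8   9.3  40.3] [627.8   9.3  39.7] [14.  8. 10.]
  roll [347.9 264.7] 54 [443.  157.   40.1] [439.8 153.4  40.3] [41. 23. 11.]
  roll [273.  278.1] 56 [628.7 110.8  39.6] [624.2 105.7  40. ] [45. 27. 11.]
  roll [293.6 303.7] 66 [620.7 202.8  39.6] [615.6 196.8  40. ] [45. 26. 12.]
  pot 73-80 [348.3 247.7] 351 [430.9 134.3  74.5] [430.4 133.3  75. ] [63. 64.  8.]
  deckroll [255.2 246.8] 16 [628.3   8.3  55.3] [626.5   8.1  55.6] [15.  8.  8.]
  deckroll [273.  267.9] 243 [619.7  93.1  54.5] [618.7  89.3  55.5] [56. 59.  9.]
  deckroll [347.  260.7] 39 [446.4 156.   55.4] [445.  154.   55.5] [32. 22.  9.]
  deckroll [293.3 293.2] 259 [612.3 185.2  54.3] [611.  181.4  55.3] [56. 58.  9.]
top
  roll [366.7 175.5] 97 [ 652.8 -262.    40.5] [ 647.1 -264.2   40.2] [39. 50. 12.]
  roll [369.8 186.3] 51 [ 620.1 -269.3   39.1] [ 622.8 -268.4   39.6] [21. 45. 10.]
  pot 73-80 [230.4 251.9] 254 [433.2 135.8  74.8] [431.5 134.3  75. ] [59. 51.  8.]
  deckroll [247.2 187.5] 176 [621.7  88.5  55.6] [619.9  89.1  55.5] [57. 53.  9.]
  deckroll [215.5 191.1] 172 [613.4 180.5  55.2] [612.6 179.1  55.5] [57. 53.  9.]
24.65 [618.27027047 -52.27014559 179.22761428] [0.7356703  0.34998424 0.12923996] 0.9912793563471693
```

Roll B is seated on spindle 2. Roll C next, unmoved at (639,-267).

Emit:
apply_moves(targets=[[85,[4,-45,0],[0,0,0]],[85,[9,-94,0],[0,0,0]],[85,[14,-143,0],[0,0,0]],[85,[18,-190,0],[0,0,0]],[85,[21,-215,0],[0,0,0]],[85,[21,-215,-5],[0,0,0]],[85,[21,-215,-20],[0,0,0]],[85,[21,-215,-65],[0,0,0]],[85,[21,-215,-110],[0,0,0]],[85,[21,-215,-145],[0,0,0]],[85,[21,-215,-165],[0,0,0]],[85,[21,-215,-169],[0,0,0]],[45,[21,-215,-169],[0,0,0]],[45,[21,-215,-169],[0,0,0]],[45,[21,-215,-169],[0,0,0]],[45,[21,-215,-169],[0,0,0]],[45,[21,-215,-169],[0,0,0]],[45,[21,-215,-169],[0,0,0]]])

```text
time_s: 26.45
eef_pos: [640.4, -266.4, 12.4]
ee_rot: [0.001, 0.673, 0.74, 0.001]
force: [1.5, 3.4, 7.0]
grip_width: 0.677
grip_force: 27.5
```

Emit:
apply_moves(targets=[[45,[0,0,30],[0,0,0]],[45,[0,0,75],[0,0,0]],[45,[0,0,110],[0,0,0]],[45,[-2,38,115],[0,0,0]],[45,[-4,84,115],[0,0,0]],[45,[-6,130,115],[0,0,0]],[45,[-8,176,115],[0,0,0]],[45,[-10,222,115],[0,0,0]],[45,[-12,258,115],[0,0,0]],[45,[-12,266,115],[0,0,0]],[45,[-12,266,115],[0,0,0]],[45,[-12,266,105],[0,0,0]],[45,[-12,266,90],[0,0,0]],[45,[-12,266,80],[0,0,0]],[45,[-12,266,70],[0,0,0]],[45,[-12,266,65],[0,0,0]],[45,[-12,266,60],[0,0,0]],[45,[-12,266,60],[0,0,0]]])

```text
time_s: 28.25
eef_pos: [627.2, -0.5, 69.8]
ee_rot: [-0.0, 0.673, 0.74, -0.0]
force: [-0.1, -0.5, -1.3]
grip_width: 0.673
grip_force: 27.6
```

Emit:
apply_moves(targets=[[45,[0,0,-12],[0,0,0]],[45,[0,0,-24],[0,0,0]],[45,[0,0,-34],[0,0,0]],[45,[0,0,-40],[0,0,0]],[45,[0,0,-43],[0,0,0]],[45,[0,0,-43],[0,0,0]],[85,[0,0,-43],[0,0,0]],[85,[0,0,-43],[0,0,0]],[85,[0,0,-43],[0,0,0]],[85,[0,0,-43],[0,0,0]],[85,[0,0,0],[0,0,0]],[85,[0,0,50],[0,0,0]],[85,[0,0,100],[0,0,0]],[20,[-45,0,110],[0,0,0]],[0,[-95,0,110],[0,0,0]],[0,[-130,35,110],[0,0,0]],[0,[-150,80,110],[0,0,0]],[0,[-150,80,110],[0,0,0]]])

```text
time_s: 30.05
eef_pos: [475.0, 83.1, 180.9]
ee_rot: [-0.0, 0.671, 0.741, 0.0]
force: [0.2, -0.3, -0.3]
grip_width: 0.141
grip_force: 0.0
```

```bash
python3 l.py c5.png | grep -v mid; python3 - <<'E'
from h import *
for n in("scene","top"):
    p,d=capture(n)
    for b in blobs(n,p,d,95,125,amin=8,box=(530,640,225,290)): print("knob",*b)
E
```

```text
scene
  roll [255.9 255.1] 65 [633.6  22.3  40.1] [630.   17.6  40.2] [51. 23. 11.]
  roll [348.8 264.4] 63 [440.8 157.5  40.5] [435.9 153.9  40. ] [47. 22. 12.]
  roll [273.9 277.8] 64 [626.6 111.7  40.4] [624.2 108.2  39.9] [45. 25. 11.]
  roll [294.1 303.6] 66 [619.7 203.4  40.2] [616.3 199.1  40.2] [45. 24. 11.]
  pot 73-80 [348.1 247.8] 346 [431.4 134.5  74.5] [430.  134.4  74.9] [63. 63.  8.]
  deckroll [254.1 246.1] 208 [629.6   4.2  54.6] [627.7   0.8  55.3] [57. 61.  8.]
  deckroll [349.8 260.2] 41 [439.4 157.6  55.2] [435.1 155.6  55.4] [44. 22.  9.]
  deckroll [272.7 268.1] 240 [620.5  93.3  54.6] [619.7  89.7  55.3] [56. 59.  9.]
  deckroll [293.2 292.9] 248 [612.4 184.8  54.6] [610.7 182.   55.3] [56. 58.  9.]
top
  deckroll [278.  184.1] 183 [629.5  -0.9  55.6] [629.8  -1.1  55.6] [55. 53.  9.]
  deckroll [247.8 184.5] 129 [630.6  86.5  55.5] [629.2  87.7  55.5] [39. 56.  9.]
  deckroll [217.  185.6] 65 [629.9 176.1  54.9] [630.2 176.3  55.2] [23. 46.  8.]
30.15 [477.37519773  80.04945761 180.68734397] [ 0.78519538  0.10309647 -0.45827038] 0.005647751065574753
knob [326.4 293.7] 121 [572.4 262.6 114. ] [569.  260.7 109.8] [25. 23. 29.]
knob [185.2 202.1] 64 [569.4 255.7 117.6] [569.9 256.6 115.6] [24. 23. 19.]
```

View pics/c5.png

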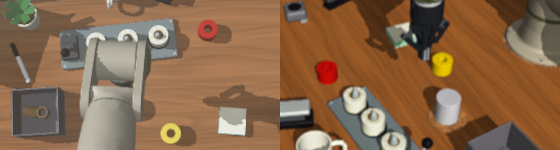

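All three rolls are down, with tops at 55, and the pot is fine. Before the brake, I check that both cores are in the bin.

```bash
python3 - <<'E'
from h import *
p=capture("top")[0][225:295,125:190]; q=capture("scene")[0][265:360,355:455]
cv2.imwrite("pics/bin.png",np.hstack([cv2.resize(p,(400,400),interpolation=2),cv2.resize(q,(400,400),interpolation=2)]))
E
```

```text
(no output)
```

View pics/bin.png

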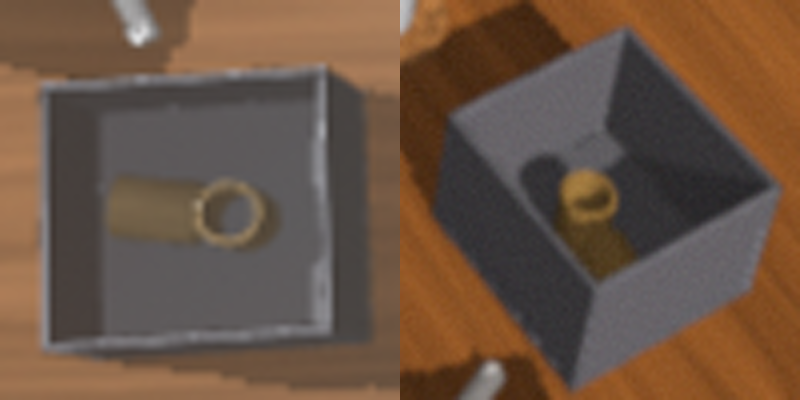

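Both cores are in the bin: one lying, one standing at (230,212) in the left half. Now I go to the robot's side of the knob at (570,258).

Emit:
apply_moves(targets=[[0,[10,45,0],[0,0,0]],[0,[21,92,0],[0,0,0]],[0,[32,138,0],[0,0,0]],[0,[42,178,0],[0,0,0]],[0,[42,178,0],[0,0,0]],[0,[42,178,-40],[0,0,0]],[0,[42,178,-75],[0,0,0]],[0,[42,178,-85],[0,0,0]],[0,[47,178,-85],[0,0,0]],[0,[57,179,-85],[0,0,0]],[0,[67,179,-85],[0,0,0]],[0,[77,180,-85],[0,0,0]],[0,[87,180,-85],[0,0,0]],[0,[97,181,-85],[0,0,0]],[0,[107,181,-85],[0,0,0]],[0,[117,182,-85],[0,0,0]],[0,[122,182,-85],[0,0,0]],[0,[127,183,-85],[0,0,0]],[0,[127,183,-85],[0,0,0]]])

```text
time_s: 32.35
eef_pos: [605.1, 262.4, 96.0]
ee_rot: [0.0, 0.673, 0.74, 0.001]
force: [-0.2, -0.2, -0.4]
grip_width: 0.001
grip_force: 0.0
```

Emit:
apply_moves(targets=[[0,[4,0,0],[0,0,0]],[0,[8,0,0],[0,0,0]],[0,[10,0,0],[0,0,0]],[0,[12,0,0],[0,0,0]],[0,[12,0,0],[0,0,0]]])

```text
time_s: 32.85
eef_pos: [614.0, 262.7, 95.1]
ee_rot: [-0.002, 0.672, 0.74, -0.003]
force: [-14.9, -1.7, 6.4]
grip_width: -0.002
grip_force: 7.7
```

```bash
cat > k.py <<'E'
from h import *
for n in("scene","top"):
    p,d=capture(n)
    for b in blobs(n,p,d,93,132,amin=6,box=(530,680,225,300)): print(n,*b)
print(ctrl.sense()["force"])
if n=="top": cv2.imwrite("pics/k.png",cv2.resize(capture("scene")[0][230:350,240:390],None,fx=4,fy=4))
E
python3 k.py
```

```text
scene [305.1 305.8] 221 [629.9 270.9 114.6] [626.4 266.5 112.9] [53. 25. 38.]
[-14.43550003  -1.78472565   6.40149647]
```

View pics/k.png

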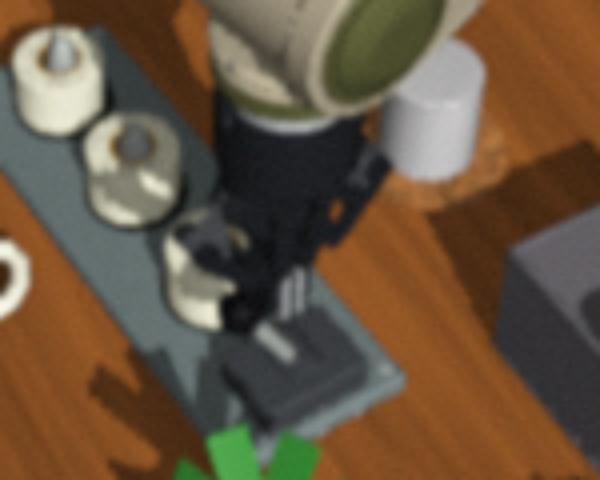

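The picture shows the lever leaning away, with the knob at about (235,310) in the crop, and 15 N of resistance, so it is at the stop. I retreat and check.

Emit:
apply_moves(targets=[[0,[-15,0,0],[0,0,0]],[0,[-45,0,0],[0,0,0]],[0,[-90,0,20],[0,0,0]],[0,[-120,-10,60],[0,0,0]],[0,[-140,-50,100],[0,0,0]],[0,[-160,-95,120],[0,0,0]],[0,[-180,-140,120],[0,0,0]],[0,[-200,-185,120],[0,0,0]],[0,[-200,-230,120],[0,0,0]],[0,[-200,-260,120],[0,0,0]],[0,[-200,-260,120],[0,0,0]],[0,[-200,-260,120],[0,0,0]]])

```text
time_s: 34.2
eef_pos: [416.6, 2.3, 215.6]
ee_rot: [0.0, 0.673, 0.739, 0.0]
force: [-0.1, 0.6, 0.3]
grip_width: -0.004
grip_force: 0.0
```

```bash
python3 k.py; python3 l.py c6.png | grep -v mid
```

```text
scene [299.7 307.7] 116 [642.  269.1 113.2] [640.5 267.  107.9] [25. 26. 26.]
top [183.3 178. ] 73 [639.2 262.3 114.3] [639.8 263.9 109.7] [28. 23. 31.]
[ 0.4852505  -0.59392686  0.27543806]
scene
  roll [255.  255.3] 62 [635.9  21.9  40.1] [633.1  17.8  39.8] [47. 25. 11.]
  roll [348.5 264.5] 62 [441.  156.9  39.7] [436.3 153.3  39.8] [48. 25. 11.]
  roll [274.2 278. ] 60 [626.  111.7  39.6] [623.8 106.6  40. ] [44. 25. 12.]
  roll [290.  304.9] 19 [629.4 201.4  38.6] [629.2 199.2  38.8] [14. 13.  9.]
  pot 73-80 [348.2 247.7] 343 [430.9 134.3  74.4] [430.3 133.4  75. ] [62. 64.  8.]
  deckroll [254.3 246. ] 212 [628.9   4.   54.5] [6.269e+02 4.000e-01 5.500e+01] [56. 60.  8.]
  deckroll [349.  260.1] 47 [441.  156.4  55.5] [435.3 153.   55.5] [49. 24.  8.]
  deckroll [272.9 267.9] 249 [620.   93.   54.7] [618.2  89.4  55.2] [57. 58.  8.]
  deckroll [284.8 290.3] 72 [626.  168.7  54.4] [623.7 170.5  54.4] [33. 35.  6.]
  deckroll [299.5 292.2] 122 [598.1 189.3  54.4] [601.6 183.9  54.9] [37. 54.  7.]
top
  pot 73-80 [228.6 251.6] 169 [434.1 140.8  75.1] [432.8 138.2  74.9] [56. 42.  8.]
  deckroll [277.8 183.8] 187 [ 6.305e+02 -5.000e-01  5.550e+01] [628.9  -1.1  55.5] [57. 53.  9.]
  deckroll [247.4 188. ] 189 [620.2  87.8  55.4] [619.6  87.7  55.5] [57. 55.  9.]
  deckroll [216.1 191.5] 177 [612.2 178.6  55.2] [612.6 179.   55.5] [57. 53.  9.]
34.45 [416.42151599   3.46609995 215.28830882] [ 0.10261074 -0.12375962  0.20682558] 0.004334243283316098
```

View pics/c6.png

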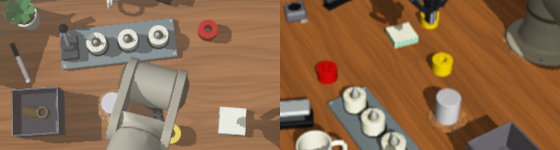

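The view shows the three rolls flat on the deck, the pot on the coaster, the cores in the bin, and the knob at x=640 (641 expected at the stop). I'm handing the job in.

```bash
python3 -c "from rig import ctrl; print(ctrl.finish_job())"
```

```text
the job is handed in; nothing more can be done
None
```

The job is handed in, at about 34 s of the 208 s allowed: the pot is on the coaster, both cores are in the bin, all three rolls are flat on their spindles, and the brake lever is at its far stop; I checked this in the final camera views, but no verdict came back.

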